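Space and hold a tile in the bonding jig

TASK

On the tile-bonding jig, first press the hinged clamp flap down until it snaps fully shut. Then stand the upright spacer down to the jig's floor in whichever of the two joints beside the middle tile is wide enough for it, never trying it against the large tile at the narrow joint, and let go of it. Last, press the sprung middle tile down flush with its neighbours and finish while still holding it pressed there with the gripper's fingers, leaving the other things on the table where they are.

Things in the scene. Friction and masses are not known exactly. Their poses are not given: they have to be found in the camera images.
- jig: Bonding jig (dark steel base, aluminium rails) fixed to the table, base plate 106 x 262 x 8. Origin: centre of its underside. x across the row of three white tiles (the joints run along x), y along the row towards the end with the steel clamp flap, z up. The joints' floor is 8 above the table, 74 long in x between two rails. Rails and end stops are 20 above the table.
- tile_mid: Middle tile, white ceramic, 70 x 70 (x, y of the jig), at the jig's centre, on a sprung carriage. Origin: underside of the carriage, at the tile's centre; the tile's top is 25 above it. Unpressed, the top is 33 above the table, 5 proud of its neighbours (28 above the table).
- tile_mid_top (a point): Centre of the middle tile's top face: 33 above the table unpressed, 28 fully down on its stop, flush with the neighbours. The push needed is about 3 N to start and 7.5 N at the stop; it springs back up when released.
- tile_small: Smaller end tile, fixed, white ceramic, 70 x 47 x 20. Origin: centre of its underside, 8 above the table, 69 from the jig's centre along the row, at either end (swaps with the large tile). The joint between it and the middle tile is the wide one: 10.5 wide, 20 deep below the end tile's top, its centre line 40.25 from the jig's centre.
- tile_large: Larger end tile, fixed, white ceramic, 70 x 60 x 20, origin as for the small one. The joint between it and the middle tile is only 4 wide: the spacer does not fit.
- flap (a joint): Hinge of the steel clamp flap over the tile at the jig's +y end: 0 rad shut (flat), 0.45 to 0.7 open at the start, free edge up. Its friction hinge stays put; a spring ball catch on a post at its side, 47 high, resists closing from 0.4 to 0.2 rad (about 6 N pressed near the free edge), then snaps the flap shut. Hinge line along the jig's x, 120 from its centre towards +y, 32 above the table.
- flap_pad (a point): Centre of the top of the thin black pad (50 x 16) on the flap near its free edge, 40 from the hinge line towards the jig's centre, 35 above the table when shut; turns with the flap. The flap is 64 wide (jig x), 6 thick, and its free edge is 54 from the hinge line.
- spacer: Loose upright spacer, 0.11 kg, 76 tall: a steel blade 40 (x) x 8 (y) up to 50 high, its lowest 6 narrowed to 5 thick, with a black grip block 36 (x) x 18 (y) from 50 to 76 high. Origin: centre of the foot; x along the blade, z up. Stands in its stand at the start. The same either way round.
- stand: Grey plastic stand fixed to the table, 64 x 60 x 32 high, with one slot 46 x 11 along its x, whose floor is 6 above the table; holds the spacer. Origin: centre of its underside.
- mug: Bystander: blue mug, 80 across, 95 tall. Origin: centre of its foot.
- tape: Bystander: roll of paper tape lying flat, 90 across, 24 high. Origin: centre of its underside.
- gluejar: Bystander: amber jar, 52 across, 70 tall. Origin: centre of its foot.
- screwdriver: Bystander: screwdriver lying along its x.
- sparetile: Bystander: spare white tile lying on the table, 70 x 47 x 20. Origin: centre of its underside.
- rinse: Bystander: white bottle, 56 across, 150 tall. Origin: centre of its foot.
- marker: Bystander: green marker pen lying along its x, 14 thick, about 120 long.
Not all that is in view belongs to the job. What is shaped like the spacer but red or yellow is not meant.

How it is judged:
By the outcome, as a careful person would: the job done as asked, in the order asked, and still so for the second after the job is handed in, while the arm keeps its last pose, push and grip.
It also fails if it takes over 64 s, if anything falls off the work surface, if the arm or the gripper's body presses on something with over 40 N, if the wrist force passes 120 N, or if a joint passes its speed limit or range.

ROBOT

A 6-joint arm with a two-finger parallel gripper is mounted at the origin on the work surface. World frame = base frame: x ahead of the robot, y to its left, z up, the work surface at z = 0. Lengths are in m, angles in rad, forces in N, time in s.
With the tool pointing down it reaches from about 0.375 to 0.75 m from the base axis. Payload 9 kg.
Tool frame: the origin (TCP) lies at the centre of the arm's flange, where the gripper is bolted on; the fingertips stand 173 mm ahead of it and the grasp point (between the pads) lies 155 mm ahead of it; z points along the fingers, y is the line along which they close (so a half turn about z gives the same grasp; the last joint's range is limited). The gripper opens to 85 mm and grips with 20 to 120 N. Pads are 22 mm wide; open, the fingers measure 114 mm over their backs; the gripper's body (76 mm by 85 mm) begins 54 mm behind the grasp point. The pads swing forward as they close: fully open they stand 13 mm farther back than shut.
Start: joints at [1.028, 0.104, 0.097, 1.564, 0, 1.353], TCP at [0.191, 0.569, 0.405] pointing down, gripper open.
Joint ranges: [-2.99, 2.99], [-0.84, 1.86], [-1.1, 1.16], [-1.84, 2.11], [-1.51, 1.56], [-3.14, 3.14]. Speed limits (rad/s): [2.22, 2.22, 2.57, 3.14, 3.14, 3.14].

INTERFACE

Orientations are given as a unit quaternion [x, y, z, w].
In Python, from rig import sensors, optics, ticket gives the robot as it stands.
- The arm moves only by the shell command python3 -m creep 'ROWS' [FORCE]. ROWS is JSON, a list of rows, each an object with "rotation": the turn, a rotation vector about the tool's x, y, z in degrees, a list of three; "translation": the shift along the tool's x, y, z in cm, a list of three; "fingers": the closure, from 0 (fully open) to 1 (shut). A call has 1 to 8 rows; each row shifts and turns the commanded pose from where the row before left it, along the tool's axes as they then stand; what a row does not reach is not made up. A row lasts 1/10 s, in which the tool goes at most 50 mm and 8.59 degrees, less where a joint would pass 70% of its speed; a pose out of reach is approached as far as the arm can. A call is refused whole if a number of a shift passes 5 or a number of a turn 8.59, either way. A call with a gripper value outside its range is refused whole. The fingers move at their own pace and stop on an object; FORCE is the grip in N (left out, the last holds). Time passes only in rows, so rows that do not move let the fingers close. It gives the time, the measured TCP pose, the force, the opening and the grip force at its end, in the units of the state.
- sensors.sense(): the state, without advancing time (a new reading comes with each control period).
- optics.grab_frame(name): name is "scene" or "top" or "wrist"; returns (picture, depth): 400x640x3 uint8, red, green, blue; 400x640 float32, m along the optical axis (not along the pixel's ray), 0 where there is no reading.
- optics.calibration(name): a dict with "fov_y" (degrees; the focal length in pixels is half the picture's height over the tangent of half this angle, whatever the lens; pixels are square), "cx", "cy" (the principal point, pixels), "dist" ([k1, k2, p1, p2, k3] as OpenCV has them; the pictures are not rectified), "xyz" and "orientation" of the camera in the world; the wrist camera has in their place "tool_from_camera" (4x4, takes a point from camera to tool coordinates, whose origin is the TCP and whose axes are the flange's). Camera axes: x right, y down, z forward; pixel columns grow to the right and rows downward; lengths in m; the calibration is good to about 2 mm. A picture is of the moment at which its call begins: read the wrist's pose just before it. calibration takes no time and is no camera call.
- ticket.hand_in(): hands the job in; it is judged then, once.
The state is a dict: "time_s": time; "qpos": joint angles; "qvel": joint speeds; "effort": joint torques, N m; "tool_pos": TCP position; "orientation": TCP orientation; "contact_force": force on the tool from outside, world axes, zero at the start; "wrist_torque": the same for the moment, N m; "finger_gap": opening from 0.0 (shut) to 1.0 (fully open); "gripper_force": force on a finger pad.
Only numpy, scipy, OpenCV 4.12 (cv2) and the standard library are available. Lean on these libraries where they do the work, as an engineer would, in place of code of your own. Each camera call takes 0.05 s, during which the arm holds its last target. There are 200 camera calls.

## Working session

There is one attempt and no reset: what is moved stays moved. The work goes in short steps, Python scripts to look and compute and a shell command to move; the robot and the scene stay as the last step left them, time stands still between calls to the robot, and variables do not carry over. Pictures are saved under pics/ and viewed, at most 13 in all, crops included, and the job is handed in when it is done.

```bash
mkdir -p pics; cat > h.py <<'E'
import numpy as np, cv2
from scipy.spatial.transform import Rotation as R
from rig import sensors, optics, ticket
def cam(name, st=None):
    c=optics.calibration(name); f=200/np.tan(np.radians(c["fov_y"])/2)
    K=np.array([[f,0,c["cx"]],[0,f,c["cy"]],[0,0,1]]); d=np.array(c["dist"],float)
    if "tool_from_camera" in c:
        st=st or sensors.sense(); T=np.eye(4); T[:3,:3]=R.from_quat(st["orientation"]).as_matrix(); T[:3,3]=st["tool_pos"]
        T=T@np.array(c["tool_from_camera"])
    else:
        T=np.eye(4); T[:3,:3]=R.from_quat(c["orientation"]).as_matrix(); T[:3,3]=c["xyz"]
    return K,d,T
def on_plane(C,px,z):
    K,d,T=C; px=np.asarray(px,float).reshape(-1,1,2)
    n=cv2.undistortPoints(px,K,d).reshape(-1,2)
    r=np.c_[n,np.ones(len(n))]@T[:3,:3].T
    return T[:3,3]+r*((z-T[2,3])/r[:,2])[:,None]
def cloud(C,depth):
    K,d,T=C; v,u=np.mgrid[:400,:640]
    n=cv2.undistortPoints(np.stack([u,v],-1).reshape(-1,1,2).astype(float),K,d).reshape(-1,2)
    p=np.c_[n,np.ones(len(n))]*depth.reshape(-1,1)
    return (p@T[:3,:3].T+T[:3,3]).reshape(400,640,3)
def shot(name,save):
    st=sensors.sense(); C=cam(name,st); im,dp=optics.grab_frame(name)
    cv2.imwrite(f"pics/{save}.png",im[:,:,::-1]); np.savez(f"{save}.npz",im=im,dp=dp,K=C[0],d=C[1],T=C[2])
    return C,im,dp
def load(save):
    z=np.load(save+".npz"); return (z["K"],z["d"],z["T"]),z["im"],z["dp"]
def st():
    s=sensors.sense(); r=R.from_quat(s["orientation"]).as_matrix()
    print("t",s["time_s"],"p",np.round(s["tool_pos"],4),"x",np.round(r[:,0],3),"y",np.round(r[:,1],3),"z",np.round(r[:,2],3),"F",np.round(s["contact_force"],2),"gap",s["finger_gap"],s["gripper_force"]); return s
E
python3 - <<'E'
from h import *
st()
for n in("top","scene"):
    C,im,dp=shot(n,n+"0"); print(n,C[2].round(3).tolist(),C[0][0,0])
E
```

```text
t 0.0 p [0.1914 0.5685 0.4039] x [-0.948  0.319  0.   ] y [ 0.319  0.948 -0.001] z [-0.001 -0.001 -1.   ] F [ 0.38 -0.18 -0.38] gap 1.0019747170601343 0.0
top [[-0.015, -0.992, 0.123, 0.397], [-1.0, 0.014, -0.012, 0.004], [0.01, -0.123, -0.992, 1.423], [0.0, 0.0, 0.0, 1.0]] 493.3711475893076
scene [[-0.765, 0.379, -0.52, 1.021], [0.644, 0.425, -0.637, 0.56], [-0.021, -0.822, -0.569, 0.575], [0.0, 0.0, 0.0, 1.0]] 378.09607869142883
```

View pics/top0.png

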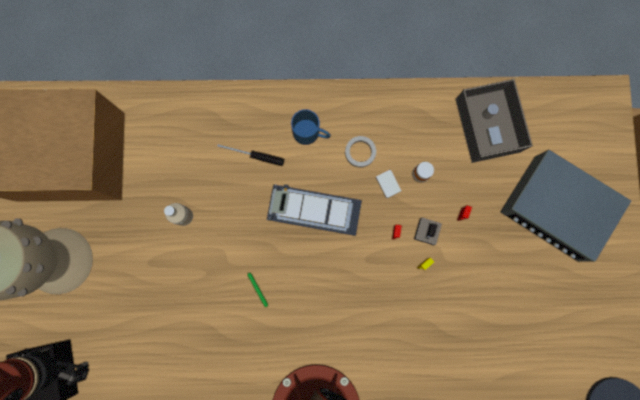

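View pics/scene0.png

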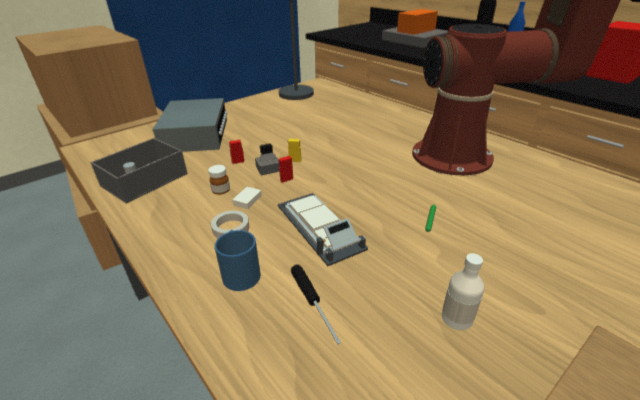

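The top view shows the jig at about (315,210) with the flap at its left end (273,203). The stand with the black-gripped spacer is at (429,231), with red decoys at (397,231) and (465,213) and a yellow one at (427,264). The scene view agrees.

```bash
python3 - <<'E'
from h import *
C,im,dp=load("top0")
print("jig",on_plane(C,[(315,210),(272,203),(358,217)],0.02).round(3).tolist())
print("stand",on_plane(C,[(429,231)],0.032).round(3), "grip",on_plane(C,[(432,229)],0.08).round(3))
P=cloud(C,dp); sub=P[180:240,260:370]; hsv=cv2.cvtColor(im,cv2.COLOR_RGB2HSV)
m=np.zeros((400,640),np.uint8); m[180:240,260:370]=1
# non-wood: low saturation
j=((hsv[:,:,1]<70)&(m>0)).astype(np.uint8); r=cv2.minAreaRect(cv2.findNonZero(j)); print(r)
b=on_plane(C,cv2.boxPoints(r),0.01); print(b.round(3), b.mean(0).round(3))
m[:]=0;m[212:250,410:445]=1
j=((hsv[:,:,1]<70)&(m>0)).astype(np.uint8); r=cv2.minAreaRect(cv2.findNonZero(j)); print(r, on_plane(C,cv2.boxPoints(r),0.02).round(3))
w=optics.calibration("wrist"); print(w)
E
```

```text
jig [[0.552, -0.007, 0.02], [0.574, 0.115, 0.02], [0.53, -0.13, 0.02]]
stand [[ 0.486 -0.328  0.032]] grip [[ 0.489 -0.325  0.08 ]]
((313.93597412109375, 208.89898681640625), (90.60304260253906, 37.55170440673828), 10.154266357421875)
[[ 0.528  0.134  0.01 ]
 [ 0.635  0.114  0.01 ]
 [ 0.585 -0.143  0.01 ]
 [ 0.478 -0.122  0.01 ]] [ 0.557 -0.004  0.01 ]
((427.8578186035156, 230.807373046875), (22.030004501342773, 22.89204978942871), 16.699243545532227) [[ 0.466 -0.288  0.02 ]
 [ 0.528 -0.309  0.02 ]
 [ 0.509 -0.368  0.02 ]
 [ 0.447 -0.347  0.02 ]]
{'fov_y': 61.84346508718339, 'cx': 320.37942037762014, 'cy': 194.23172023448734, 'dist': array([-0.07059433,  0.        ,  0.        ,  0.        ,  0.        ]), 'tool_from_camera': array([[ 5.02003781e-05, -9.49258777e-01, -3.14496059e-01,
         8.04678870e-02],
       [ 9.99999999e-01,  5.41124619e-05, -3.70863582e-06,
         3.59305042e-05],
       [ 2.05386111e-05, -3.14496058e-01,  9.49258779e-01,
         3.01292371e-02],
       [ 0.00000000e+00,  0.00000000e+00,  0.00000000e+00,
         1.00000000e+00]])}
```

```bash
python3 -m creep '[{"rotation":[0,0,0],"translation":[-3.4,-3.1,0],"fingers":0},{"rotation":[0,0,0],"translation":[-3.4,-3.1,0],"fingers":0},{"rotation":[0,0,0],"translation":[-3.4,-3.1,0],"fingers":0},{"rotation":[0,0,0],"translation":[-3.4,-3.1,0],"fingers":0},{"rotation":[0,0,0],"translation":[-3.4,-3.1,0],"fingers":0},{"rotation":[0,0,0],"translation":[-3.4,-3.1,0],"fingers":0},{"rotation":[0,0,0],"translation":[-3.4,-3.1,0],"fingers":0}]' && python3 -m creep '[{"rotation":[0,0,0],"translation":[-3.4,-3.1,0],"fingers":0.5},{"rotation":[0,0,0],"translation":[-3.4,-3.1,0],"fingers":1},{"rotation":[0,0,0],"translation":[-3.4,-3.1,0],"fingers":1},{"rotation":[0,0,0],"translation":[-3.4,-3.1,0],"fingers":1},{"rotation":[0,0,0],"translation":[-3.4,-3.1,0],"fingers":1},{"rotation":[0,0,0],"translation":[-3.4,-3.1,0],"fingers":1},{"rotation":[0,0,-8],"translation":[-3.4,-3.1,0],"fingers":1},{"rotation":[0,0,0],"translation":[0,0,0],"fingers":1}]'
python3 - <<'E'
from h import *
s=st(); print(s["qpos"])
shot("wrist","w1")
E
```

```text
time_s: 0.8
tool_pos: [0.3481, 0.2854, 0.4045]
orientation: [0.162, 0.987, 0.0, 0.0]
contact_force: [1.2, 0.6, 0.6]
finger_gap: 1.0
gripper_force: 0.0
time_s: 1.6
tool_pos: [0.5056, 0.0012, 0.4035]
orientation: [0.092, 0.996, -0.0, -0.0]
contact_force: [0.2, 0.8, -0.6]
finger_gap: -0.0
gripper_force: 0.0
t 1.6 p [0.5056 0.0012 0.4035] x [-0.983  0.182  0.001] y [ 0.182  0.983 -0.001] z [-0.001 -0.001 -1.   ] F [ 0.2   0.77 -0.59] gap -0.00033718552586081024 0.0
[-2.56573692e-01 -1.83782350e-01 -1.85818520e-01  1.56948544e+00
 -8.98207117e-04 -7.32969467e-02]
```

View pics/w1.png

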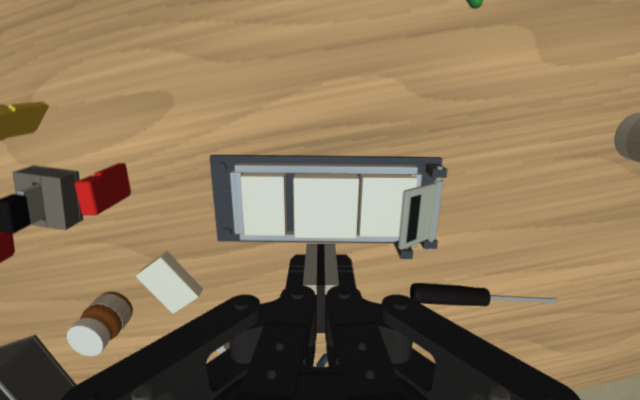

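The wrist view shows the small tile on the left (243–285), so the wide joint is at u≈289 on the jig's −y side. The narrow joint is at u≈360, and the flap is open on the right with its black pad at (413,219). The catch post stands at (405,253), and the stand is at the left, at (48,197).

```bash
python3 - <<'E'
from h import *
C,im,dp=load("w1"); P=cloud(C,dp); hsv=cv2.cvtColor(im,cv2.COLOR_RGB2HSV)
w=((hsv[:,:,2]>185)&(hsv[:,:,1]<40)); w[:165]=0;w[245:]=0;w[:,:232]=0;w[:,425:]=0
n,l,s,c=cv2.connectedComponentsWithStats(w.astype(np.uint8),connectivity=4)
for i in range(1,n):
    if s[i,4]>300:
        r=cv2.minAreaRect(cv2.findNonZero((l==i).astype(np.uint8)))
        z=np.median(P[l==i][:,2]); b=cv2.boxPoints(r)
        for h in(0.028,0.033):
            q=on_plane(C,b,h); print(h,"px",s[i],b.round(1).tolist(),"zdep",z.round(4),"ctr",q.mean(0).round(4),"edges",[np.linalg.norm(q[k]-q[k-1]).round(4) for k in range(4)])
            e=max((q[k]-q[k-1] for k in range(4)),key=np.linalg.norm); print("   angles",[np.degrees(np.arctan2(*(q[k]-q[k-1])[1::-1])).round(2) for k in range(4)])
# plate corners
d=(hsv[:,:,2]<110); d[:145]=0;d[248:]=0;d[:,:200]=0;d[:,450:]=0
pl=cv2.convexHull(cv2.findNonZero(((P[...,2]>0.003)&(P[...,2]<0.045)&(np.indices((400,640))[0]>140)&(np.indices((400,640))[0]<245)&(np.indices((400,640))[1]>200)&(np.indices((400,640))[1]<450)).astype(np.uint8)))
print("plate",cv2.approxPolyDP(pl,4,True).reshape(-1,2).tolist())
pad=(hsv[:,:,2]<60); k=np.zeros_like(pad); k[190:245,404:424]=1; pad&=k
print("pad",pad.sum(),P[pad].mean(0).round(4),P[pad].min(0).round(4),P[pad].max(0).round(4), np.argwhere(pad).mean(0))
st_=P[170:225,5:80]; 
E
```

```text
0.028 px [ 241  177   44   59 2431] [[240.60000610351562, 177.0], [282.79998779296875, 175.89999389648438], [284.3999938964844, 235.0], [242.1999969482422, 236.10000610351562]] zdep 0.0288 ctr [ 0.5415 -0.071   0.028 ] edges [np.float64(0.07), np.float64(0.0455), np.float64(0.0695), np.float64(0.0483)]
   angles [np.float64(166.63), np.float64(81.03), np.float64(-11.06), np.float64(-98.59)]
0.033 px [ 241  177   44   59 2431] [[240.60000610351562, 177.0], [282.79998779296875, 175.89999389648438], [284.3999938964844, 235.0], [242.1999969482422, 236.10000610351562]] zdep 0.0288 ctr [ 0.5398 -0.0697  0.033 ] edges [np.float64(0.069), np.float64(0.0448), np.float64(0.0685), np.float64(0.0476)]
   angles [np.float64(166.63), np.float64(81.03), np.float64(-11.06), np.float64(-98.59)]
0.028 px [ 294  178   65   60 3719] [[294.0, 178.0], [358.0, 178.0], [358.0, 237.0], [294.0, 237.0]] zdep 0.0338 ctr [ 0.556  -0.0021  0.028 ] edges [np.float64(0.0697), np.float64(0.0687), np.float64(0.0697), np.float64(0.073)]
   angles [np.float64(168.06), np.float64(79.52), np.float64(-8.44), np.float64(-1
[... 465 characters left out ...]
 ] edges [np.float64(0.0655), np.float64(0.0685), np.float64(0.0617), np.float64(0.0691)]
   angles [np.float64(-100.7), np.float64(171.67), np.float64(79.6), np.float64(-5.19)]
0.033 px [ 360  178   58   59 2487] [[360.0, 236.0], [360.0, 178.0], [417.0, 178.0], [417.0, 236.0]] zdep 0.0288 ctr [0.566  0.0655 0.033 ] edges [np.float64(0.0645), np.float64(0.0675), np.float64(0.0608), np.float64(0.0681)]
   angles [np.float64(-100.7), np.float64(171.67), np.float64(79.6), np.float64(-5.19)]
plate [[437, 244], [218, 240], [209, 156], [262, 147], [344, 144], [433, 154], [447, 170], [447, 208]]
pad 392 [0.572  0.0856 0.0581] [0.5467 0.0756 0.0273] [0.6185 0.0995 0.0639] [218.24489796 413.39540816]
```

```bash
python3 -m creep '[{"rotation":[0,0,0],"translation":[-1.6,3,0],"fingers":1},{"rotation":[0,0,0],"translation":[-1.6,3,2],"fingers":1},{"rotation":[0,0,0],"translation":[-1.6,2.9,3],"fingers":1},{"rotation":[0,0,0],"translation":[0,0,4],"fingers":1},{"rotation":[0,0,0],"translation":[0,0,4],"fingers":1},{"rotation":[0,0,0],"translation":[0,0,2],"fingers":1},{"rotation":[0,0,0],"translation":[0,0,1],"fingers":1},{"rotation":[0,0,0],"translation":[0,0,0],"fingers":1}]'
python3 - <<'E'
from h import *
st()
E
```

```text
time_s: 2.45
tool_pos: [0.5668, 0.0848, 0.2437]
orientation: [0.092, 0.996, 0.0, -0.001]
contact_force: [0.5, -0.4, -0.3]
finger_gap: -0.002
gripper_force: 0.0
t 2.45 p [0.5668 0.0848 0.2437] x [-0.983  0.184  0.002] y [ 0.184  0.983 -0.   ] z [-0.002  0.    -1.   ] F [ 0.46 -0.44 -0.26] gap -0.0024223485467009696 0.0
```

```bash
python3 -m creep '[{"rotation":[0,0,0],"translation":[-0.2,-0.5,0],"fingers":1},{"rotation":[0,0,0],"translation":[0,0,0.8],"fingers":1},{"rotation":[0,0,0],"translation":[0,0,0.6],"fingers":1},{"rotation":[0,0,0],"translation":[0,0,0.5],"fingers":1},{"rotation":[0,0,0],"translation":[0,0,0.5],"fingers":1},{"rotation":[0,0,0],"translation":[0,0,0.5],"fingers":1},{"rotation":[0,0,0],"translation":[0,0,0],"fingers":1}]'
python3 - <<'E'
from h import *
st()
E
```

```text
time_s: 3.15
tool_pos: [0.5684, 0.0788, 0.215]
orientation: [0.093, 0.996, 0.0, -0.0]
contact_force: [-0.4, -0.3, 0.1]
finger_gap: 0.003
gripper_force: 0.0
t 3.15 p [0.5684 0.0788 0.215 ] x [-0.983  0.184  0.001] y [0.184 0.983 0.   ] z [-0.001  0.    -1.   ] F [-0.37 -0.32  0.11] gap 0.0034825674586625825 0.0
```

```bash
python3 -m creep '[{"rotation":[0,0,0],"translation":[0,0,0.4],"fingers":1},{"rotation":[0,0,0],"translation":[0,0,0.3],"fingers":1},{"rotation":[0,0,0],"translation":[0,0,0.1],"fingers":1},{"rotation":[0,0,0],"translation":[0,0,0],"fingers":1}]'
python3 -m creep '[{"rotation":[0,0,0],"translation":[0,0,0.1],"fingers":1},{"rotation":[0,0,0],"translation":[0,0,0.1],"fingers":1},{"rotation":[0,0,0],"translation":[0,0,0],"fingers":1}]'
```

```text
time_s: 3.55
tool_pos: [0.5687, 0.0789, 0.2083]
orientation: [0.092, 0.996, 0.0, 0.0]
contact_force: [-3.9, -0.4, 7.7]
finger_gap: 0.003
gripper_force: 3.7
time_s: 3.85
tool_pos: [0.5688, 0.0789, 0.2079]
orientation: [0.092, 0.996, -0.0, 0.0]
contact_force: [-9.5, 0.2, 21.6]
finger_gap: 0.001
gripper_force: 10.7
```

```bash
python3 -m creep '[{"rotation":[0,0,0],"translation":[0,0,-4],"fingers":1},{"rotation":[0,0,0],"translation":[0,0,-5],"fingers":1},{"rotation":[0,0,0],"translation":[0.8,-2,-4.5],"fingers":1},{"rotation":[0,0,0],"translation":[0.8,-4.5,-2],"fingers":1},{"rotation":[0,0,0],"translation":[0.8,-4.5,-2],"fingers":1},{"rotation":[0,0,0],"translation":[0.5,-2,-0.5],"fingers":1},{"rotation":[0,0,0],"translation":[0,0,0],"fingers":1}]'
python3 - <<'E'
from h import *
shot("wrist","w2")
E
python3 -m creep '[{"rotation":[0,0,0],"translation":[0.3,-4,0],"fingers":0.5},{"rotation":[0,0,0],"translation":[0.3,-4.8,0],"fingers":0},{"rotation":[0,0,0],"translation":[0.3,-4.8,0],"fingers":0},{"rotation":[0,0,0],"translation":[0.3,-4.8,0],"fingers":0},{"rotation":[0,0,0],"translation":[0.3,-4.8,0],"fingers":0},{"rotation":[0,0,0],"translation":[0.3,-4.5,0],"fingers":0},{"rotation":[0,0,0],"translation":[0,0,0],"fingers":0}]'
python3 - <<'E'
from h import *
st()
_,b,_=shot("wrist","w3"); a=load("w2")[1]
cv2.imwrite("pics/c23.png",cv2.resize(np.vstack([a,b])[:,:,::-1],(480,600)))
E
```

```text
time_s: 4.55
tool_pos: [0.5158, -0.0458, 0.3869]
orientation: [0.094, 0.996, -0.0, 0.001]
contact_force: [-1.0, 0.7, -0.5]
finger_gap: -0.002
gripper_force: 0.0
time_s: 5.3
tool_pos: [0.4468, -0.3161, 0.3841]
orientation: [0.094, 0.996, 0.0, -0.001]
contact_force: [0.2, -0.4, -0.4]
finger_gap: 0.998
gripper_force: 0.0
t 5.3 p [ 0.4468 -0.3161  0.3841] x [-0.982  0.188  0.001] y [0.188 0.982 0.   ] z [-0.001  0.    -1.   ] F [ 0.2  -0.45 -0.4 ] gap 0.9978387054429525 0.0
```

View pics/c23.png

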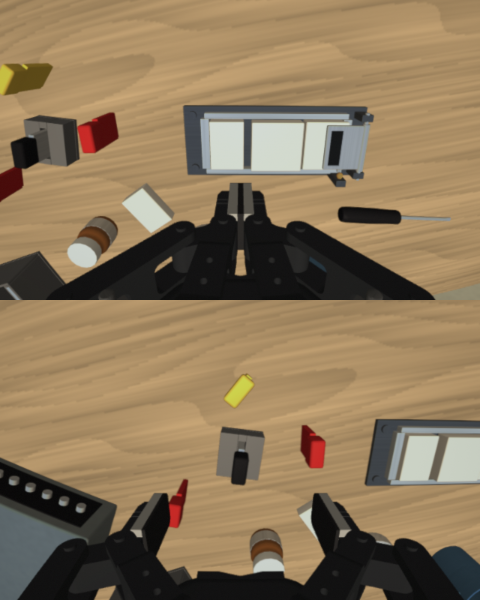

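The upper panel shows the flap now flat and shut. The lower panel shows the spacer's black grip at about (320,224) in full-image pixels, lying along tool x. There is a red decoy on each side, at about (417,198) and (238,268).

```bash
python3 - <<'E'
from h import *
C,im,dp=load("w3"); P=cloud(C,dp); hsv=cv2.cvtColor(im,cv2.COLOR_RGB2HSV)
s=st(); r=R.from_quat(s["orientation"]).as_matrix(); p=np.array(s["tool_pos"])
k=np.zeros((400,640),bool); k[180:260,280:360]=1
top=k&(P[...,2]>0.076)&(P[...,2]<0.09); q=P[top]; print("top n",len(q),"z",np.median(q[:,2]))
rr=cv2.minAreaRect((q[:,:2]*1000).astype(np.float32)); b=cv2.boxPoints(rr); print(rr)
px=cv2.boxPoints(cv2.minAreaRect(cv2.findNonZero(top.astype(np.uint8)))); print(px.tolist())
w=on_plane(C,px,0.082); c=w.mean(0); print("ctr",c,"edges",[(np.linalg.norm(w[i]-w[i-1]).round(4),np.degrees(np.arctan2(*(w[i]-w[i-1])[1::-1])).round(1)) for i in range(4)])
print("tool delta to grip",(r.T@(c-p)).round(4))
stand=k&(P[...,2]>0.026)&(P[...,2]<0.036); 
k2=np.zeros((400,640),bool);k2[160:250,270:370]=1
q=P[k2&(P[...,2]>0.027)&(P[...,2]<0.037)]; print("stand",cv2.minAreaRect((q[:,:2]*1000).astype(np.float32)))
red=(hsv[:,:,1]>150)&((hsv[:,:,0]<8)|(hsv[:,:,0]>172))&(hsv[:,:,2]>80)
n,l,ss,_=cv2.connectedComponentsWithStats(red.astype(np.uint8))
for i in range(1,n):
    if ss[i,4]>200:
        t=(P[l==i]-c)@r; print("red rel grip, tool axes",ss[i],t.min(0).round(3),t.max(0).round(3))
E
```

```text
t 5.35 p [ 0.4474 -0.314   0.3843] x [-0.982  0.187  0.001] y [0.187 0.982 0.001] z [-0.001  0.002 -1.   ] F [-0.31  0.83 -0.58] gap 0.9990271289037737 0.0
top n 760 z 0.08245684810421125
((487.17169189453125, -325.15380859375), (18.038423538208008, 35.8502311706543), 72.04695129394531)
[[306.0199890136719, 244.8599853515625], [311.4999694824219, 206.5], [331.5199890136719, 209.3599853515625], [326.0400085449219, 247.719970703125]]
ctr [ 0.48615611 -0.32503939  0.082     ] edges [(np.float64(0.0184), np.float64(-109.9)), (np.float64(0.0374), np.float64(161.1)), (np.float64(0.0176), np.float64(70.5)), (np.float64(0.0375), np.float64(-17.8))]
tool delta to grip [-0.0406 -0.0041  0.3022]
stand ((487.7457275390625, -325.2774963378906), (60.054847717285156, 64.8331069946289), 72.01025390625)
red rel grip, tool axes [ 403  167   31   57 1006] [-0.031  0.002 -0.272] [0.121 0.129 0.083]
red rel grip, tool axes [225 239  25  65 810] [-0.141 -0.111 -0.272] [0.121 0.002 0.082]
```

```bash
python3 -m creep '[{"rotation":[0,0,7.2],"translation":[0,0,0],"fingers":0.45},{"rotation":[0,0,0],"translation":[-2.1,0.1,2],"fingers":0.45},{"rotation":[0,0,0],"translation":[-2,0.1,4],"fingers":0.45},{"rotation":[0,0,0],"translation":[0,0,3],"fingers":0.45},{"rotation":[0,0,0],"translation":[0,0,2.5],"fingers":0.45},{"rotation":[0,0,0],"translation":[0,0,0],"fingers":0.45},{"rotation":[0,0,0],"translation":[0,0,0],"fingers":0.45}]'
python3 - <<'E'
from h import *
s=st();r=R.from_quat(s["orientation"]).as_matrix()
C,im,dp=shot("wrist","w4")
d=r.T@(np.array([.487,-.325,.082])-s["tool_pos"]); print(d)
E
```

```text
time_s: 6.05
tool_pos: [0.4878, -0.3219, 0.2708]
orientation: [0.154, 0.988, 0.0, -0.0]
contact_force: [1.1, -0.1, 0.4]
finger_gap: 0.551
gripper_force: 0.0
t 6.05 p [ 0.4878 -0.3219  0.2708] x [-0.953  0.304  0.001] y [0.304 0.953 0.001] z [-0.     0.001 -1.   ] F [ 1.06 -0.08  0.41] gap 0.5509927489002557 0.0
[-0.00030021 -0.00331495  0.18884695]
```

View pics/w4.png

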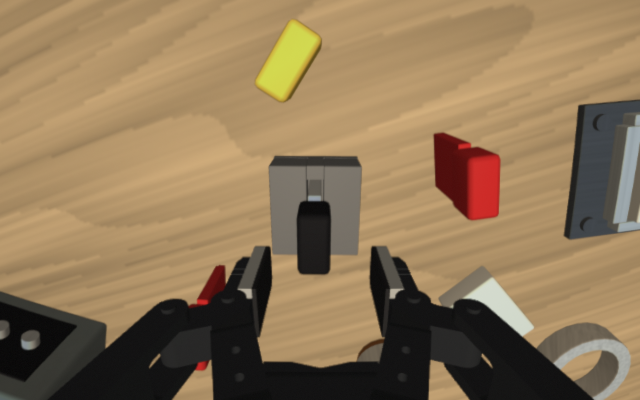

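The view shows the grip at (314,240) between the pads, about 3 mm to −y of their midpoint. I'll narrow the opening to stay clear of the red one at (212,300).

```bash
python3 -m creep '[{"rotation":[0,0,0],"translation":[0,-0.3,0],"fingers":0.63},{"rotation":[0,0,0],"translation":[0,0,1.5],"fingers":0.63},{"rotation":[0,0,0],"translation":[0,0,2],"fingers":0.63},{"rotation":[0,0,0],"translation":[0,0,1.8],"fingers":0.63},{"rotation":[0,0,0],"translation":[0,0,0],"fingers":1},{"rotation":[0,0,0],"translation":[0,0,0],"fingers":1},{"rotation":[0,0,0],"translation":[0,0,0],"fingers":1}]' 50
python3 - <<'E'
from h import *
st()
E
```

```text
time_s: 6.8
tool_pos: [0.4866, -0.3264, 0.2187]
orientation: [0.155, 0.988, -0.0, 0.001]
contact_force: [0.0, 0.1, -0.9]
finger_gap: 0.207
gripper_force: 50.5
t 6.8 p [ 0.4866 -0.3264  0.2187] x [-0.952  0.306 -0.001] y [ 0.306  0.952 -0.001] z [ 0.001 -0.001 -1.   ] F [ 0.03  0.11 -0.88] gap 0.2072411751114639 50.45249819755554
```

```bash
python3 -m creep '[{"rotation":[0,0,0],"translation":[0,0,-2],"fingers":1},{"rotation":[0,0,0],"translation":[0,0,-3.5],"fingers":1},{"rotation":[0,0,0],"translation":[0,0,-4],"fingers":1},{"rotation":[0,0,0],"translation":[0,1,-1.5],"fingers":1},{"rotation":[0,0,0],"translation":[0.5,4,0],"fingers":1},{"rotation":[0,0,0],"translation":[0.5,4.8,0],"fingers":1},{"rotation":[0,0,0],"translation":[0.5,4.8,0],"fingers":1},{"rotation":[0,0,0],"translation":[0.5,4.8,0],"fingers":1}]'
python3 -m creep '[{"rotation":[0,0,0],"translation":[0.5,4.8,0],"fingers":1},{"rotation":[0,0,0],"translation":[0.5,4.8,0],"fingers":1},{"rotation":[0,0,-7.3],"translation":[0,0,0],"fingers":1},{"rotation":[0,0,0],"translation":[0,0,2],"fingers":1},{"rotation":[0,0,0],"translation":[0,0,1.5],"fingers":1},{"rotation":[0,0,0],"translation":[0,0,0],"fingers":1},{"rotation":[0,0,0],"translation":[0,0,0],"fingers":1}]'
python3 - <<'E'
from h import *
st()
C,im,dp=shot("wrist","w5")
E
```

```text
time_s: 7.6
tool_pos: [0.5267, -0.1333, 0.3282]
orientation: [0.155, 0.988, -0.0, 0.001]
contact_force: [-0.3, 0.3, -1.3]
finger_gap: 0.201
gripper_force: 50.7
time_s: 8.3
tool_pos: [0.5462, -0.041, 0.2926]
orientation: [0.092, 0.996, 0.0, -0.0]
contact_force: [0.6, -0.1, -0.6]
finger_gap: 0.205
gripper_force: 50.6
t 8.3 p [ 0.5462 -0.041   0.2926] x [-0.983  0.183  0.001] y [0.183 0.983 0.   ] z [-0.001  0.    -1.   ] F [ 0.65 -0.06 -0.57] gap 0.20482939527140903 50.62536299228668
```

View pics/w5.png

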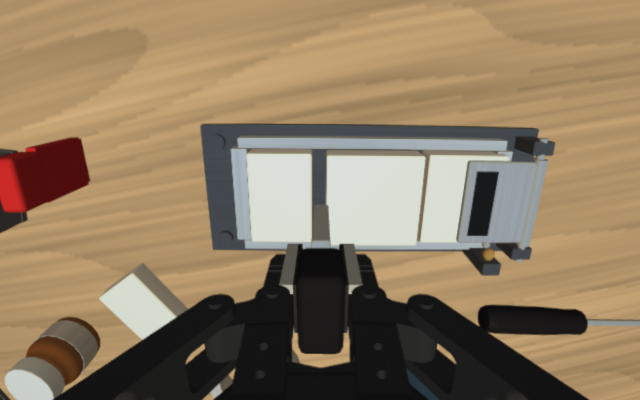

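The view shows the joint as a dark band at u≈312–327, rows 150–205, with the blade at (320,225) lined up with it. Next I'll measure both offsets.

```bash
python3 - <<'E'
from h import *
C,im,dp=load("w5"); P=cloud(C,dp); s=st(); r=R.from_quat(s["orientation"]).as_matrix(); p=np.array(s["tool_pos"])
g=im.mean(2)
for row in (165,180,195,212,225,238): print(row,g[row,304:336].astype(int).tolist())
# joint edges by threshold: small-tile right edge at z .028, mid left edge at z .033
for row in (162,170,178,186,194,200):
    a=g[row]; L=max(c for c in range(300,320) if a[c]>170); Rr=min(c for c in range(318,340) if a[c]>170)
    f=lambda c0,c1:c0+(a[c0]-140)/(a[c0]-a[c1])*(c1-c0)
    l=f(L,L+1); rr=f(Rr,Rr-1)
    A=(on_plane(C,[(l,row)],.028)[0]-p)@r; B=(on_plane(C,[(rr,row)],.033)[0]-p)@r
    print(row,round(l,1),round(rr,1),"small edge",(A*1000).round(1)[:2],"mid edge",(B*1000).round(1)[:2])
# long edges of tiles top/bottom: mid tile rows
for col in (345,375,405):
    c=g[:,col]; on=[k for k in range(130,255) if c[k]>190]; 
    print(col,on[0],on[-1],((on_plane(C,[(col,on[0]),(col,on[-1])],.033)-p)@r*1000).round(1)[:,:2].tolist())
b=[(cc,rw) for rw in range(206,242,4) for cc in (320,)]
print([ ((P[rw,cc]-p)@r*1000).round(1).tolist() for cc,rw in b])
E
```

```text
t 8.35 p [ 0.5465 -0.0411  0.2932] x [-0.983  0.183 -0.   ] y [0.183 0.983 0.   ] z [ 0. -0. -1.] F [-0.22  0.07 -0.37] gap 0.20362161670387627 50.62500357627869
165 [220, 220, 220, 220, 220, 219, 206, 171, 97, 75, 74, 73, 74, 74, 74, 74, 74, 74, 74, 74, 75, 80, 124, 202, 217, 220, 220, 220, 220, 220, 220, 220]
180 [219, 219, 219, 220, 219, 218, 206, 173, 97, 75, 74, 73, 73, 74, 74, 74, 74, 74, 73, 73, 74, 85, 133, 203, 218, 219, 219, 219, 219, 219, 219, 219]
195 [219, 219, 219, 219, 219, 218, 207, 176, 98, 75, 74, 74, 74, 74, 74, 75, 74, 73, 74, 75, 77, 98, 157, 207, 219, 219, 219, 219, 219, 219, 219, 219]
212 [218, 218, 219, 218, 219, 217, 207, 178, 97, 75, 85, 88, 88, 89, 89, 89, 89, 89, 89, 89, 89, 89, 89, 95, 141, 213, 219, 219, 219, 219, 219, 218]
225 [218, 218, 218, 218, 218, 217, 207, 180, 101, 86, 89, 90, 90, 89, 89, 89, 89, 90, 90, 89, 89, 90, 89, 89, 101, 160, 213, 218, 218, 218, 218, 218]
238 [218, 218, 218, 218, 218, 216, 207, 173, 101, 89, 90, 90, 91, 90, 90, 89, 90, 90, 89, 89, 89, 89, 90, 89, 87, 113, 183, 215, 218, 218, 218, 218]
162 311.4 326.2 small edge [27.7 -6.3] mid edge [28.9  4.2]
170 311.4 326.2 small edge [21.8 -6.3] mid edge [23.1  4.2]
178 311.4 326.1 small edge [15.8 -6.4] mid edge [17.2  4.2]
186 311.5 326.0 small edge [ 9.7 -6.4] mid edge [11.2  4.2]
194 311.5 325.7 small edge [ 3.5 -6.5] mid edge [5.2 4. ]
200 311.5 325.5 small edge [-1.2 -6.5] mid edge [0.6 3.9]
345 156 242 [[33.1, 17.3], [-33.3, 18.9]]
375 156 245 [[33.2, 38.3], [-35.9, 41.9]]
405 156 245 [[33.3, 59.5], [-36.0, 65.1]]
[[17.6, -0.1, 201.5], [17.8, -0.1, 194.9], [18.1, -0.1, 188.5], [17.5, -0.1, 184.6], [17.9, -0.1, 178.7], [17.9, -0.1, 173.8], [17.3, -0.0, 170.6], [17.7, -0.0, 165.5], [17.8, -0.0, 161.2]]
```

```bash
python3 -m creep '[{"rotation":[0,0,0],"translation":[0.1,-0.15,1.5],"fingers":1},{"rotation":[0,0,0],"translation":[0,0,2],"fingers":1},{"rotation":[0,0,0],"translation":[0,0,0.4],"fingers":1},{"rotation":[0,0,0],"translation":[0,0,0],"fingers":1},{"rotation":[0,0,0],"translation":[0,0,0],"fingers":1}]'
python3 - <<'E'
from h import *
s=st(); C,im,dp=shot("wrist","w6"); P=cloud(C,dp); r=R.from_quat(s["orientation"]).as_matrix(); p=np.array(s["tool_pos"]); g=im.mean(2)
for row in range(100,240,10):
    d=(P[row,320]-p)@r*1000; print(row,d.round(1),g[row,298:342].astype(int).tolist())
cv2.imwrite("pics/w6c.png",cv2.resize(im[60:260,220:420,::-1],(600,600)))
E
```

```text
time_s: 8.85
tool_pos: [0.5454, -0.0422, 0.2543]
orientation: [0.092, 0.996, -0.0, 0.0]
contact_force: [0.3, -0.3, 0.1]
finger_gap: 0.204
gripper_force: 50.6
t 8.85 p [ 0.5454 -0.0422  0.2543] x [-0.983  0.183 -0.001] y [ 0.183  0.983 -0.   ] z [ 0.001 -0.    -1.   ] F [ 0.34 -0.25  0.13] gap 0.20366188544570404 50.61526000499725
100 [ 70.8  -0.3 253.4] [140, 140, 140, 140, 140, 140, 140, 141, 140, 141, 141, 141, 141, 142, 142, 142, 142, 143, 143, 143, 143, 143, 144, 144, 145, 145, 145, 145, 146, 146, 146, 146, 146, 147, 147, 147, 147, 147, 147, 147, 148, 148, 148, 147]
110 [ 64.3  -0.3 255.4] [148, 148, 147, 148, 147, 147, 147, 147, 147, 146, 146, 146, 146, 146, 145, 145, 145, 145, 144, 143, 143, 142, 141, 140, 139, 138, 137, 137, 136, 135, 134, 133, 133, 132, 131, 130, 129, 129, 128, 127, 127, 126, 126, 126]
120 [ 57.9  -0.3 253.8] [123, 124, 123, 123, 123, 122, 123, 124, 124, 125, 126, 127, 128, 129, 129, 130, 132, 132, 133, 135, 136, 137, 137, 137, 138, 139, 140, 139, 139, 139, 139, 139, 139, 139, 137, 138, 138, 138, 137, 137, 136, 137, 136, 136]
130 [ 51.3  -0.3 253.9] [89, 88, 
[... 1776 characters left out ...]
17, 218, 217]
210 [ 17.1  -0.2 194.8] [217, 217, 217, 217, 217, 217, 217, 217, 216, 216, 217, 216, 213, 193, 139, 90, 85, 86, 87, 87, 87, 87, 88, 88, 89, 88, 88, 88, 87, 82, 84, 125, 198, 212, 217, 217, 217, 217, 216, 217, 217, 216, 217, 216]
220 [ 17.4  -0.2 180.7] [216, 216, 216, 216, 216, 216, 216, 216, 217, 216, 216, 216, 213, 193, 140, 91, 86, 88, 88, 89, 88, 88, 88, 87, 88, 88, 88, 87, 88, 86, 87, 126, 200, 213, 216, 216, 217, 217, 217, 216, 216, 216, 216, 216]
230 [ 17.6  -0.2 168.4] [216, 216, 216, 216, 215, 216, 216, 216, 216, 216, 216, 216, 212, 191, 122, 89, 88, 88, 89, 89, 88, 88, 88, 88, 88, 88, 88, 88, 88, 87, 87, 124, 199, 214, 216, 216, 216, 216, 216, 216, 216, 216, 217, 216]
```

View pics/w6c.png

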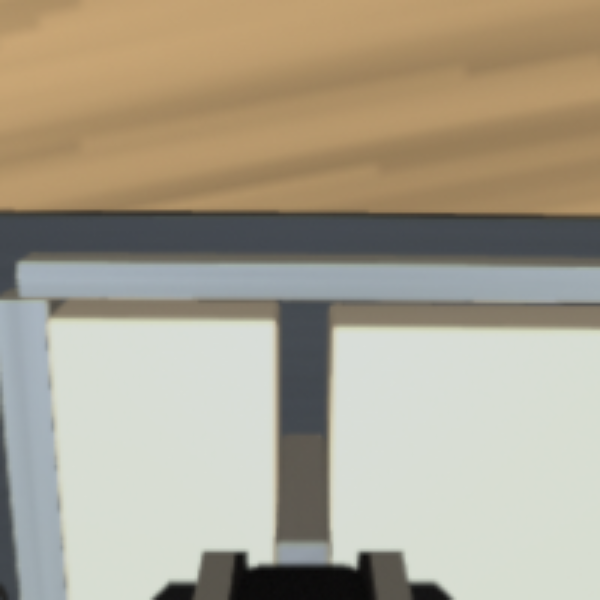

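The crop shows the foot (u≈314–327, v≈205) centred in the joint (u 312–329) within about 0.5 mm, with a dark sliver of clearance. I'll lower it while watching the force.

```bash
python3 -m creep '[{"rotation":[0,0,0],"translation":[0,0,0.7],"fingers":1},{"rotation":[0,0,0],"translation":[0,0,0.4],"fingers":1},{"rotation":[0,0,0],"translation":[0,0,0.4],"fingers":1},{"rotation":[0,0,0],"translation":[0,0,0],"fingers":1}]'; python3 -m creep '[{"rotation":[0,0,0],"translation":[0,0,0.3],"fingers":1},{"rotation":[0,0,0],"translation":[0,0,0.3],"fingers":1},{"rotation":[0,0,0],"translation":[0,0,0.3],"fingers":1},{"rotation":[0,0,0],"translation":[0,0,0],"fingers":1}]'
```

```text
time_s: 9.3
tool_pos: [0.5449, -0.042, 0.2379]
orientation: [0.092, 0.996, 0.0, -0.001]
contact_force: [0.5, 0.7, -0.6]
finger_gap: 0.205
gripper_force: 50.6
time_s: 9.7
tool_pos: [0.545, -0.042, 0.2291]
orientation: [0.092, 0.996, 0.0, -0.0]
contact_force: [-0.7, -0.3, -0.7]
finger_gap: 0.2
gripper_force: 50.6
```

```bash
python3 -m creep '[{"rotation":[0,0,0],"translation":[0,0,0.3],"fingers":1},{"rotation":[0,0,0],"translation":[0,0,0.3],"fingers":1},{"rotation":[0,0,0],"translation":[0,0,0.15],"fingers":1},{"rotation":[0,0,0],"translation":[0,0,0],"fingers":1}]'; python3 -m creep '[{"rotation":[0,0,0],"translation":[0,0,0.07],"fingers":1},{"rotation":[0,0,0],"translation":[0,0,0.07],"fingers":1},{"rotation":[0,0,0],"translation":[0,0,0],"fingers":1}]'
```

```text
time_s: 10.1
tool_pos: [0.5451, -0.0421, 0.2219]
orientation: [0.092, 0.996, 0.0, -0.0]
contact_force: [-0.1, -0.8, 0.3]
finger_gap: 0.205
gripper_force: 50.6
time_s: 10.4
tool_pos: [0.5452, -0.0421, 0.2208]
orientation: [0.092, 0.996, 0.0, 0.0]
contact_force: [-0.0, -0.6, -1.3]
finger_gap: 0.204
gripper_force: 50.6
```

```bash
python3 -m creep '[{"rotation":[0,0,0],"translation":[0,0,0.06],"fingers":1},{"rotation":[0,0,0],"translation":[0,0,0.06],"fingers":1},{"rotation":[0,0,0],"translation":[0,0,0],"fingers":1}]'; python3 -m creep '[{"rotation":[0,0,0],"translation":[0,0,0.06],"fingers":1},{"rotation":[0,0,0],"translation":[0,0,0],"fingers":1}]'
```

```text
time_s: 10.7
tool_pos: [0.5451, -0.0421, 0.2195]
orientation: [0.092, 0.996, 0.0, -0.0]
contact_force: [-0.7, 0.4, -0.5]
finger_gap: 0.207
gripper_force: 50.6
time_s: 10.9
tool_pos: [0.5452, -0.0421, 0.2189]
orientation: [0.092, 0.996, 0.0, -0.0]
contact_force: [0.0, 0.6, -1.3]
finger_gap: 0.207
gripper_force: 50.6
```

```bash
python3 -m creep '[{"rotation":[0,0,0],"translation":[0,0,0.08],"fingers":1},{"rotation":[0,0,0],"translation":[0,0,0],"fingers":1}]'; python3 -m creep '[{"rotation":[0,0,0],"translation":[0,0,0.08],"fingers":1},{"rotation":[0,0,0],"translation":[0,0,0],"fingers":1}]'
python3 - <<'E'
from h import *
s=st(); C,im,dp=shot("wrist","w7"); P=cloud(C,dp)
cv2.imwrite("pics/w7c.png",cv2.resize(im[100:400,170:470,::-1],(600,600)))
E
```

```text
time_s: 11.1
tool_pos: [0.5452, -0.0421, 0.2181]
orientation: [0.092, 0.996, 0.0, -0.0]
contact_force: [-0.1, -1.0, -1.4]
finger_gap: 0.202
gripper_force: 50.6
time_s: 11.3
tool_pos: [0.5451, -0.0421, 0.2173]
orientation: [0.092, 0.996, 0.0, -0.0]
contact_force: [0.1, -0.2, -0.7]
finger_gap: 0.208
gripper_force: 50.6
t 11.3 p [ 0.5451 -0.0421  0.2173] x [-0.983  0.182  0.   ] y [0.182 0.983 0.   ] z [-0.  0. -1.] F [ 0.07 -0.2  -0.74] gap 0.2080149610083659 50.61485767364502
```

View pics/w7c.png

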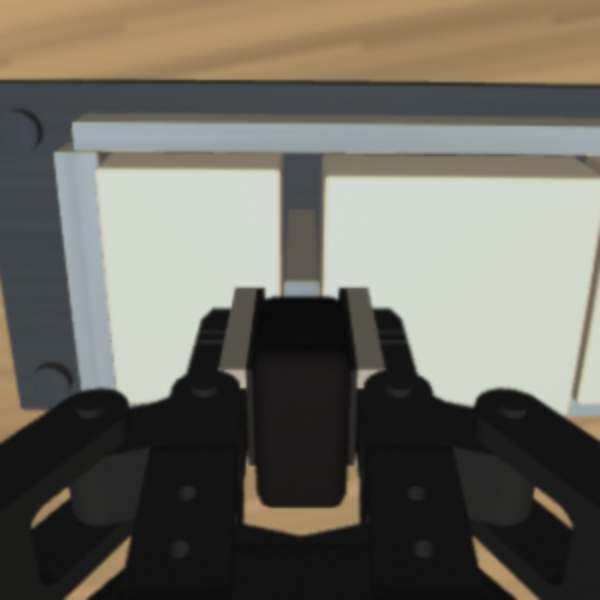

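The crop shows the blade down inside the joint, centred between the tiles at about (301,230), with no contact force yet. I'll keep easing it down.

```bash
for i in 1; do python3 -m creep '[{"rotation":[0,0,0],"translation":[0,0,0.08],"fingers":1},{"rotation":[0,0,0],"translation":[0,0,0.08],"fingers":1},{"rotation":[0,0,0],"translation":[0,0,0],"fingers":1}]'; done; python3 -m creep '[{"rotation":[0,0,0],"translation":[0,0,0.08],"fingers":1},{"rotation":[0,0,0],"translation":[0,0,0.08],"fingers":1},{"rotation":[0,0,0],"translation":[0,0,0],"fingers":1}]'
python3 - <<'E'
from h import *
C,im,dp=load("w7"); P=cloud(C,dp); 
k=P[290:345,305:335]; print("grip top z",np.median(k[...,2]), k[...,2].min(),k[...,2].max())
C,im,dp=load("w5"); P=cloud(C,dp); k=P[290:345,305:335]; print("before z",np.median(k[...,2])-.2926)
E
```

```text
time_s: 11.65
tool_pos: [0.5454, -0.0421, 0.2168]
orientation: [0.092, 0.996, -0.0, 0.0]
contact_force: [-2.4, 1.0, 7.9]
finger_gap: 0.205
gripper_force: 51.9
time_s: 11.95
tool_pos: [0.5455, -0.0421, 0.2167]
orientation: [0.091, 0.996, -0.0, 0.001]
contact_force: [-9.0, 2.1, 21.5]
finger_gap: 0.206
gripper_force: 53.8
grip top z 0.08517042403853138 0.0835851129514861 0.187168034746765
before z -0.13211970467204817
```

```bash
python3 -m creep '[{"rotation":[0,0,0],"translation":[0,0,-0.2],"fingers":1},{"rotation":[0,0,0],"translation":[0,0,0],"fingers":0.6},{"rotation":[0,0,0],"translation":[0,0,0],"fingers":0.55},{"rotation":[0,0,0],"translation":[0,0,0],"fingers":0.55}]'; python3 -m creep '[{"rotation":[0,0,0],"translation":[0,0,-2],"fingers":0.55},{"rotation":[0,0,0],"translation":[0,0,-4],"fingers":0.55},{"rotation":[0,0,0],"translation":[0,0,-2],"fingers":0.55},{"rotation":[0,0,0],"translation":[0,0,0],"fingers":0.55}]'
python3 - <<'E'
from h import *
s=st(); C,im,dp=shot("wrist","w8"); P=cloud(C,dp); r=R.from_quat(s["orientation"]).as_matrix(); p=np.array(s["tool_pos"])
m=(P[...,2]>.078)&(P[...,2]<.092); m[:150]=0;m[:,:290]=0;m[:,350:]=0
print("top z",np.median(P[m][:,2]),m.sum()); q=P[m]@np.c_[r[:,0],r[:,1]]-p@np.c_[r[:,0],r[:,1]]; print(cv2.minAreaRect((q*1000).astype(np.float32)))
hsv=cv2.cvtColor(im,cv2.COLOR_RGB2HSV); w=(hsv[:,:,2]>185)&(hsv[:,:,1]<40)&(P[...,2]>.031)&(P[...,2]<.036); q=(P[w]-p)@r
print("mid tile tool xy", np.percentile(q,[1,50,99],axis=0).round(4).tolist())
cv2.imwrite("pics/w8.png",im[:,:,::-1])
E
```

```text
time_s: 12.35
tool_pos: [0.5451, -0.0421, 0.2159]
orientation: [0.092, 0.996, 0.0, -0.0]
contact_force: [1.0, -0.4, -0.5]
finger_gap: 0.451
gripper_force: 0.0
time_s: 12.75
tool_pos: [0.5462, -0.0424, 0.2996]
orientation: [0.092, 0.996, -0.001, 0.003]
contact_force: [0.6, -1.0, 0.1]
finger_gap: 0.447
gripper_force: 0.0
t 12.75 p [ 0.5462 -0.0424  0.2996] x [-0.983  0.182 -0.005] y [ 0.182  0.983 -0.001] z [ 0.005 -0.002 -1.   ] F [ 0.61 -0.97  0.07] gap 0.4473515103625402 0.0
top z 0.08444025747796616 1648
((-0.7348785400390625, 0.7534914016723633), (36.259857177734375, 17.96177864074707), 0.6718377470970154)
mid tile tool xy [[-0.0333, 0.0076, 0.2643], [0.0045, 0.0418, 0.2658], [0.0346, 0.0739, 0.2673]]
```

View pics/w8.png

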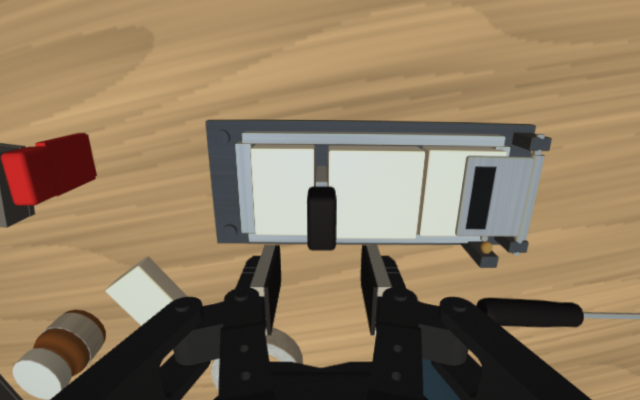

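The spacer stands upright and free at (321,218), its top at 84 mm, so it's on the joint's floor. I'll close the fingers, move over the middle tile, and turn 90° so the fingers and linkage stay clear of the spacer.

```bash
python3 -m creep '[{"rotation":[0,0,0],"translation":[0,2.2,0],"fingers":1},{"rotation":[0,0,0],"translation":[0,2.2,0],"fingers":1},{"rotation":[0,0,8.5],"translation":[0,0,0],"fingers":1},{"rotation":[0,0,8.5],"translation":[0,0,0],"fingers":1},{"rotation":[0,0,8.5],"translation":[0,0,0],"fingers":1},{"rotation":[0,0,8.5],"translation":[0,0,0],"fingers":1},{"rotation":[0,0,8.5],"translation":[0,0,0],"fingers":1},{"rotation":[0,0,8.5],"translation":[0,0,0],"fingers":1}]'; python3 -m creep '[{"rotation":[0,0,8.5],"translation":[0,0,0],"fingers":1},{"rotation":[0,0,8.5],"translation":[0,0,0],"fingers":1},{"rotation":[0,0,8.5],"translation":[0,0,0],"fingers":1},{"rotation":[0,0,8.5],"translation":[0,0,0],"fingers":1},{"rotation":[0,0,5],"translation":[0,0,0],"fingers":1},{"rotation":[0,0,0],"translation":[0,0,0],"fingers":1},{"rotation":[0,0,0],"translation":[0,0,0],"fingers":1}]'
python3 - <<'E'
from h import *
s=st()
jy=np.array([.182,.983]); c=np.array([.5462,-.0424])+.041*jy; d=np.array(s["tool_pos"])[:2]-c
print("rel tile centre jig x,y",d@[.983,-.182],d@jy)
C,im,dp=shot("wrist","w9")
E
```

```text
time_s: 13.6
tool_pos: [0.5527, 0.0013, 0.2942]
orientation: [0.514, 0.858, -0.0, -0.001]
contact_force: [0.2, -0.3, 0.5]
finger_gap: -0.003
gripper_force: 0.0
time_s: 14.3
tool_pos: [0.5529, 0.0012, 0.295]
orientation: [0.768, 0.64, -0.0, -0.001]
contact_force: [-0.7, 0.2, -0.2]
finger_gap: -0.002
gripper_force: 0.0
t 14.3 p [0.5529 0.0012 0.295 ] x [0.18  0.984 0.   ] y [ 0.984 -0.18  -0.002] z [-0.002  0.    -1.   ] F [-0.66  0.16 -0.2 ] gap -0.002157702073086566 0.0
rel tile centre jig x,y -0.001385761938785745 0.0031244555545187286
```

View pics/w9.png

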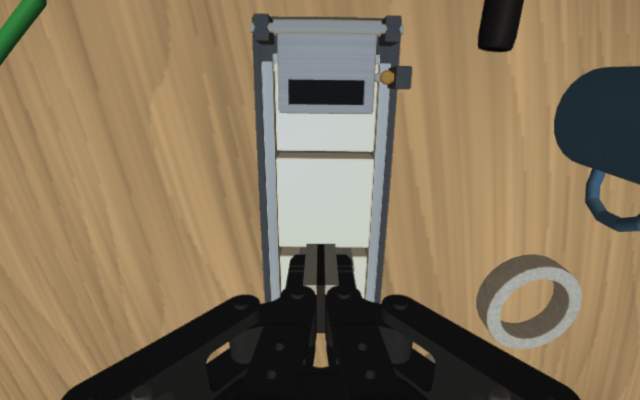

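The view shows the closed fingers over the middle tile, with the flap shut at (326,75) and the spacer hidden behind the fingers. The surroundings are clear.

```bash
python3 -m creep '[{"rotation":[0,0,0],"translation":[0,0.1,3],"fingers":1},{"rotation":[0,0,0],"translation":[0,0,3],"fingers":1},{"rotation":[0,0,0],"translation":[0,0,2],"fingers":1},{"rotation":[0,0,0],"translation":[0,0,0.4],"fingers":1},{"rotation":[0,0,0],"translation":[0,0,0],"fingers":1}]'; python3 -m creep '[{"rotation":[0,0,0],"translation":[0,0,0.3],"fingers":1},{"rotation":[0,0,0],"translation":[0,0,0.3],"fingers":1},{"rotation":[0,0,0],"translation":[0,0,0.2],"fingers":1},{"rotation":[0,0,0],"translation":[0,0,0],"fingers":1},{"rotation":[0,0,0],"translation":[0,0,0],"fingers":1}]'
```

```text
time_s: 14.85
tool_pos: [0.5539, 0.0011, 0.2118]
orientation: [0.769, 0.64, -0.0, -0.001]
contact_force: [0.4, 0.3, 0.6]
finger_gap: -0.003
gripper_force: 0.0
time_s: 15.35
tool_pos: [0.5547, 0.0009, 0.2051]
orientation: [0.769, 0.639, 0.001, 0.001]
contact_force: [1.5, 1.0, 4.7]
finger_gap: -0.001
gripper_force: 2.1
```

```bash
python3 -m creep '[{"rotation":[0,0,0],"translation":[0,0,0.2],"fingers":1},{"rotation":[0,0,0],"translation":[0,0,0.2],"fingers":1},{"rotation":[0,0,0],"translation":[0,0,0],"fingers":1}]'; python3 -m creep '[{"rotation":[0,0,0],"translation":[0,0,0.2],"fingers":1},{"rotation":[0,0,0],"translation":[0,0,0],"fingers":1},{"rotation":[0,0,0],"translation":[0,0,0],"fingers":1}]'
```

```text
time_s: 15.65
tool_pos: [0.5547, 0.0009, 0.2014]
orientation: [0.769, 0.639, 0.001, 0.001]
contact_force: [-0.1, -0.1, 9.8]
finger_gap: 0.001
gripper_force: 5.1
time_s: 15.95
tool_pos: [0.5548, 0.0009, 0.2013]
orientation: [0.769, 0.639, 0.001, 0.001]
contact_force: [-8.8, 0.8, 27.6]
finger_gap: 0.003
gripper_force: 13.5
```

```bash
python3 -m creep '[{"rotation":[0,0,0],"translation":[0,0,-0.08],"fingers":1},{"rotation":[0,0,0],"translation":[0,0,0],"fingers":1},{"rotation":[0,0,0],"translation":[0,0,0],"fingers":1}]'
python3 - <<'E'
from h import *
st(); _,im,dp=shot("scene","s1"); cv2.imwrite("pics/s1c.png",cv2.resize(im[130:300,220:440,::-1],None,fx=3,fy=3))
E
```

```text
time_s: 16.25
tool_pos: [0.5548, 0.0009, 0.2014]
orientation: [0.769, 0.639, 0.001, 0.001]
contact_force: [-3.8, 0.6, 19.9]
finger_gap: 0.002
gripper_force: 10.0
t 16.25 p [0.5548 0.0009 0.2014] x [ 0.182  0.983 -0.   ] y [ 0.983 -0.182  0.002] z [ 0.002 -0.001 -1.   ] F [-3.76  0.56 19.9 ] gap 0.0021243298336485086 10.037304811994545
```

View pics/s1c.png

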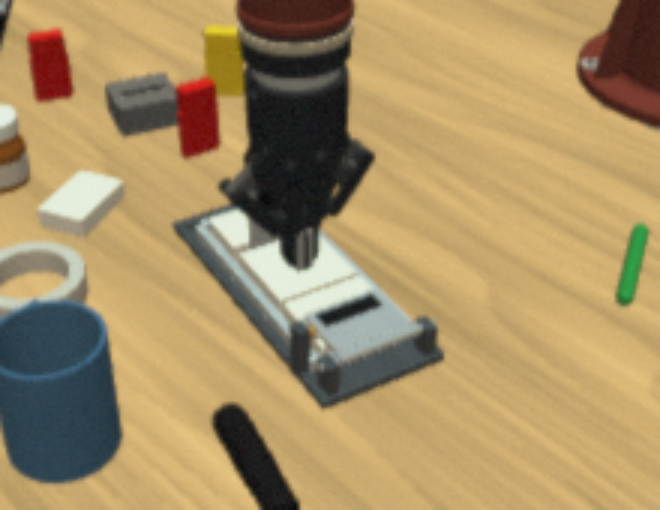

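The scene shows the flap shut at (350,310), the spacer upright in the wide joint at (260,235), and the fingers holding the middle tile flush at (302,260). Nothing else has moved, so I'm handing in.

```bash
python3 -c "
from rig import ticket
print(ticket.hand_in())"
```

```text
the job is handed in; nothing more can be done
None
```

I handed the job in at about 16 s: the flap is snapped shut, the spacer stands released on the floor of the wide joint, and the fingers hold the middle tile flush with about 20 N. The result of the judging was not shown.

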